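# Set a lock-boring jig to the 65 mm backset and lock it

### The arm

A 6-joint arm with a two-finger parallel gripper is mounted at the origin on a cart in front of the work surface, level with it; the furniture and walls round the work are solid. World frame = base frame: x ahead of the robot, y to its left, z up, the work surface at z = 0. Lengths are in m, angles in rad, forces in N, time in s.
With the tool pointing down it reaches from about 0.425 to 0.95 m from the base axis. Payload 3.5 kg.
Tool frame: the origin (TCP) lies on the centre line of the jaws, within the pads' length; the fingertips stand 17 mm ahead of it and the grasp point (between the pads) lies 2 mm behind it; z points along the fingers, y is the line along which they close (so a half turn about z gives the same grasp; the last joint's range is limited). The gripper opens to 85 mm and grips with 20 to 120 N. Pads are 22 mm wide; open, the fingers measure 114 mm over their backs; the gripper's body (76 mm by 85 mm) begins 54 mm behind the grasp point. The pads swing forward as they close: fully open they stand 13 mm farther back than shut.
Start: joints at [1.134, 0.286, 1.577, -0, 1.279, -0.15], TCP at [0.191, 0.647, 0.248] pointing down, gripper open.
Joint ranges: [-2.77, 2.77], [-0.9, 2.22], [0.21, 2.48], [-1.53, 4.67], [0.24, 2.81], [-2.84, 2.84]. Speed limits (rad/s): [2.79, 2.79, 3.14, 3.14, 3.14, 3.14].

### API

Orientations are given as a unit quaternion [x, y, z, w].
In Python, from plant import ctrl gives the robot as it stands. The module is installed in compiled form; this text tells all that it offers.
- The arm moves only by the tool drive_tool, never from a script. Its argument "moves" is a list of rows, each a list of 3 entries, a list of its own where there are three numbers: the turn, a rotation vector about the tool's x, y, z in rad, then the shift along the tool's x, y, z in m, then the finger opening in m, from 0 to 0.0854. A call has 1 to 5 rows; each row shifts and turns the commanded pose from where the row before left it, along the tool's axes as they then stand; what a row does not reach is not made up. A row lasts 1/8 s, in which the tool goes at most 62.5 mm and 10.7 degrees, less where a joint would pass 70% of its speed; a pose out of reach is approached as far as the arm can. A call with a gripper value outside its range is refused whole. The fingers move at their own pace and stop on an object; "grip_force" is the grip in N (left out, the last holds). Time passes only in rows, so rows that do not move let the fingers close. It gives the time, the measured TCP pose, the force, the opening and the grip force at its end, in the units of the state.
- ctrl.get_state(): the state, without advancing time (a new reading comes with each control period).
- ctrl.read_camera(name): name is "side" or "top"; returns a dict with "image" (420x560x3 uint8, red, green, blue), "fx", "fy", "cx", "cy" (pixels), "R" (3x3) and "t" (3): a world point X has camera coordinates R X + t. Camera axes: x right, y down, z forward; pixel columns grow to the right and rows downward; lengths in m; the calibration is good to about 2 mm. A picture is of the moment at which its call begins. There is no depth.
- ctrl.sign_off(): hands the job in; it is judged then, once.
The state is a dict: "time": time; "qpos": joint angles; "dq": joint speeds; "joint_efforts": joint torques, N m; "eef_pos": TCP position; "tcp_rot": TCP orientation; "contact_force": force on the tool from outside, world axes, zero at the start; "wrist_torque": the same for the moment, N m; "opening": opening from 0.0 (shut) to 1.0 (fully open); "finger_force": force on a finger pad.
Only numpy, scipy, OpenCV 4.12 (cv2) and the standard library are available. Lean on these libraries where they do the work, as an engineer would, in place of code of your own. Each camera call takes 0.05 s, during which the arm holds its last target. There are 200 camera calls.

### The job

Set the lock-boring jig on the door offcut for a lock with a 65 mm backset: the third notch that the guide block comes to from its outer, parked end (the second from the door edge). Push the block along its rails towards the door edge with your fingertips, never pinching it between them, until its spring plunger clicks into that notch, then press the raised locking lever fully down so that it locks the block there. Leave the loose lock cylinder, padlock and screwdriver round the jig as they are.

Things in the scene. Friction and masses are not known exactly. Their poses are not given: they have to be found in the camera images.
- jig: Lock-boring jig fixed on a grey-faced door offcut (226 x 126 x 40 mm) lying flat, immovable. Origin: on the worktop under the middle of the door edge, where the aluminium fence is. x axis: level, from the door edge into the door, the way the backset is measured; y: level, towards the lever's side; z up. Base plate top 48 mm above the worktop
- notch65 (a point): the 65 mm notch: point on the jig's centre line at x = 65 mm, 58 mm up. Two dark steel index bars run along x, 38 to 54 mm either side of the centre line, tops 58 mm up, notched at x = 50, 65, 80 and 100 mm: rounded notches for the plunger on the -y bar, 8 mm slots for the lever's dog on the +y bar. A low end stop (56 mm up) lies across x = 161 to 171 mm; beyond it is bare offcut
- guide (a joint): how far the drill-guide block has been pushed from its outer stop towards the door edge, in m: 0 to 0.081; backset = 0.125 - value, so the notches lie at 0.025, 0.045, 0.060 (65 mm backset) and 0.075. It starts at 0 to 0.016 and slides with about 2 N; within some 3 mm of a notch the plunger draws it in by itself (the push force dips), and about 7 N push it out again
- outer_face (a point): centre of the guide block's outer end face, the face to push on: upright steel plate 66 mm wide, 33 mm high, facing jig +x, 25 mm from the bore axis, its centre 66.5 mm above the worktop. The block is 50 mm long, 112 mm wide over its flanges, top 84 mm up (bush collar 87 mm, plunger knob on the jig's -y side 107 mm)
- plunger (a joint): drop of the spring plunger on the block in m: near 0 (to 0.0005) while its ball rides on top of the index bar, about 0.0026 when it has dropped into a notch
- lever_arm (a joint): angle of the locking lever on the block in rad: 0 = lying level, locked; it starts raised at 0.36 to 0.5 and stays where it is left (friction, about 1 N at the pad). Its dog can only go in when the block sits in a notch; elsewhere it stops on the index bar some 0.15 rad up
- lever_pad (a point): top middle of the black pad (20 mm wide, 18 mm long) on the free end of the locking lever. Pressing straight down on the lever, anywhere from 20 mm out from its hinge to the pad, lowers it. When down, its top is level and 90 mm above the worktop, and this point lies 91 mm from the centre line to the jig's +y
- lever_hinge (a point): middle of the lever's hinge axis, which runs along the jig's x axis, 44 mm from the centre line to the jig's +y and 80 mm above the worktop; the pad's top lies 47 mm out and 10.5 mm above it when the lever is down. The lever (14 mm wide) lies in the middle of the block's length
- cylinder: loose brass euro lock cylinder, 17 x 64 x 37 mm, lying beside the door edge; leave alone; origin under its middle
- padlock: loose brass padlock standing upright, 18 x 45 x 70 mm, in front of the jig; leave alone; origin under its middle
- screwdriver: loose red-handled screwdriver, 26 x 201 x 26 mm, lying in front of the jig; leave alone; origin under its middle

How it is judged:
On the way, in this order (a step that is already met when the one before it is completed fails the run):
1. the guide block rests in the 65 mm notch, its plunger dropped, while the lever is still up (value of joint guide between 0.0575 and 0.0625 m and value of joint plunger above 0.0012 m and value of joint lever_arm above 0.25 rad), for 0.3 s.
2. the locking lever is pressed fully down with the block in the 65 mm notch (value of joint lever_arm below 0.06 rad and value of joint guide between 0.0575 and 0.0625 m), for 0.2 s.
At the end, for the whole second after the job is handed in: the guide block rests within 2.5 mm of the 65 mm notch with its plunger dropped in, the locking lever lies down (within 0.06 rad of level), and the cylinder, padlock and screwdriver are within 15 mm of where they were (all of step 2 and value of joint plunger above 0.0012 m and distance of each of cylinder, padlock, screwdriver from where it was at the start of the episode below 0.015 m); the robot touches nothing.
It fails at once if the guide block is pinched between the fingers by its two end plates (contact force between the fingers and guide_c0 above 0.5 N and contact force between the fingers and guide_c1 above 0.5 N).
It fails at once if the cylinder, padlock or screwdriver is shoved, lifted or knocked over (distance of any of cylinder, padlock, screwdriver from where it was at the start of the episode above 0.02 m or angle between padlock's own z axis and vertical above 0.5 rad).
It also fails if it takes over 54 s, if anything falls off the work surface, if the arm or the gripper's body presses on something with over 40 N, if the wrist force passes 120 N, or if a joint passes its speed limit or range.

## Working session

There is one attempt and no reset: what is moved stays moved. The work goes in short steps, Python scripts to look and compute and a tool call to move; the robot and the scene stay as the last step left them, time stands still between calls to the robot, and variables do not carry over. Pictures are saved under pics/ and viewed, at most 10 in all, crops included, and the job is handed in when it is done.

Besides the shell and the picture viewer there is one more tool, called after "Emit:" by a JSON object that holds its "api" and its "payload", one argument or row to a line. drive_tool: Moves the arm, as the interface text tells. Its arguments: {"type":"object","properties":{"moves":{"type":"array","items":{"type":"array"}},"grip_force":{"type":"number"}},"required":["moves"]}

```bash
mkdir -p pics && cat > h.py <<'E'
import numpy as np, cv2
from plant import ctrl
def shot(n,f=None):
    c=ctrl.read_camera(n)
    if f: cv2.imwrite('pics/'+f,c['image'][:,:,::-1])
    return c
def ray(c,u,v):
    d=np.array([(u-c['cx'])/c['fx'],(v-c['cy'])/c['fy'],1.]);R=np.array(c['R']);return -R.T@np.array(c['t']),R.T@d
def onz(c,u,v,z):
    o,d=ray(c,u,v);return o+d*(z-o[2])/d[2]
def proj(c,X):
    p=np.array(c['R'])@np.array(X)+np.array(c['t']);return np.array([c['fx']*p[0]/p[2]+c['cx'],c['fy']*p[1]/p[2]+c['cy']])
E
python3 - <<'E'
from h import *
s=ctrl.get_state();print(s)
for n in('top','side'):
    c=shot(n,n+'0.png');print(n,c['fx'],c['cx'],c['cy'],np.round(c['R'],3).tolist(),np.round(c['t'],3), ray(c,0,0)[0])
E
```

```text
{'time': 0.0, 'qpos': array([ 1.13401747e+00,  2.87162296e-01,  1.57820008e+00,  3.11158719e-05,
        1.27857600e+00, -1.49991730e-01]), 'dq': array([-4.22735516e-04, -9.61538800e-04,  1.87913733e-05,  2.13422128e-04,
        2.15479135e-04,  7.20867202e-04]), 'joint_efforts': array([-2.50915737e-04, -4.05982876e+01, -2.92627949e+01, -1.25187598e-04,
        5.88001116e-03,  8.79001192e-06]), 'eef_pos': array([0.19063273, 0.64687477, 0.24693687]), 'tcp_rot': array([ 1.42907020e-01,  9.89735423e-01, -1.11844071e-03, -3.53442510e-04]), 'contact_force': array([ 0.90100116,  0.21333924, -0.09955662]), 'wrist_torque': array([-0.01168776,  0.02798104, -0.00117772]), 'finger_force': 0.0, 'opening': 1.0015099279475603}
top 386.9780318193408 282.0656828109796 215.8593773648835 [[-0.004, -1.0, 0.023], [-0.982, -0.001, -0.19], [0.189, -0.024, -0.982]] [-0.01   0.55   0.836] [0.3813961  0.01010416 0.92505858]
side 414.2022819908127 281.73878507692956 213.23959632623675 [[0.95, -0.311, -0.022], [-0.2, -0.553, -0.809], [0.24, 0.773, -0.587]] [-0.519  0.167  0.83 ] [ 0.32779874 -0.71057039  0.6108647 ]
```

View pics/top0.png

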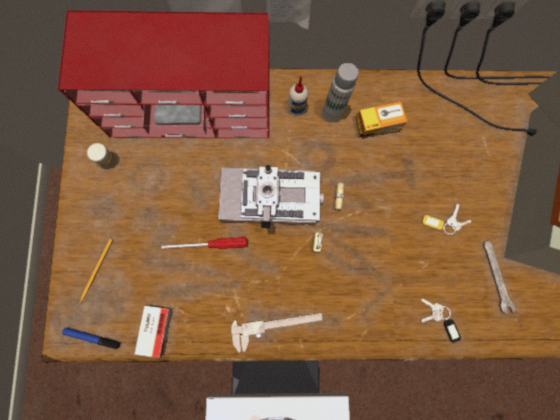

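View pics/side0.png

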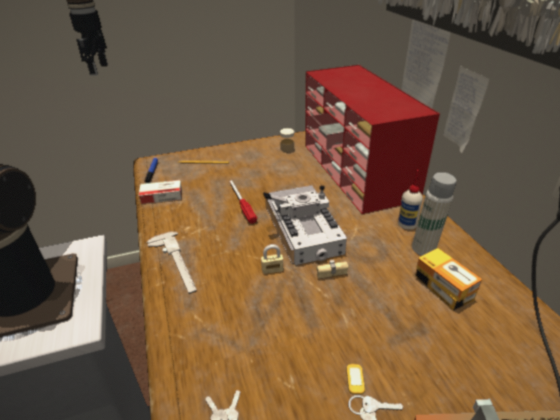

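Top view: jig spans about (219–322, 167–223). The fence and door edge are on the right at u≈320, so jig +x points image-left (world +y). The lever is at (266,215), towards the robot. The screwdriver handle is at (230,243), the padlock at (318,241) and the cylinder at (340,195). Next I'll view enlarged crops.

```bash
python3 - <<'E'
import cv2
a=cv2.imread('pics/top0.png')[155:255,205:355];b=cv2.imread('pics/side0.png')[170:290,225:365]
cv2.imwrite('pics/c0.png',cv2.resize(a,None,fx=5.3,fy=5.3,interpolation=cv2.INTER_CUBIC))
cv2.imwrite('pics/c1.png',cv2.resize(b,None,fx=5,fy=5,interpolation=cv2.INTER_CUBIC))
E
```

```text
(no output)
```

View pics/c0.png

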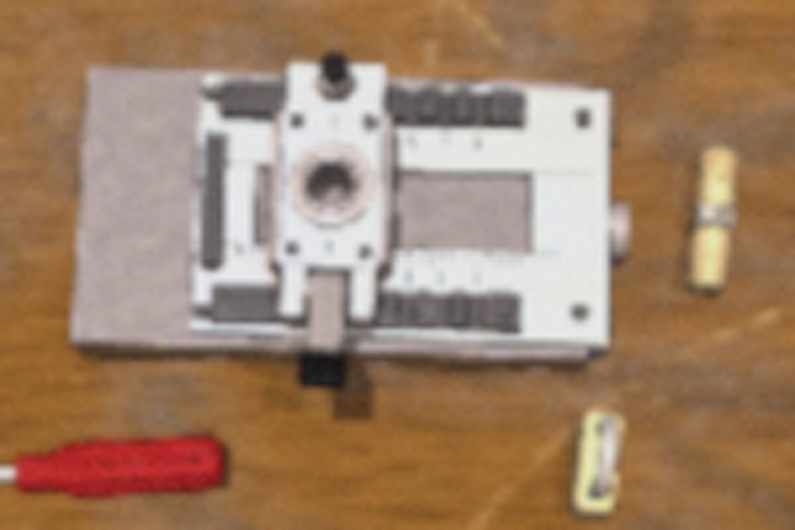

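View pics/c1.png

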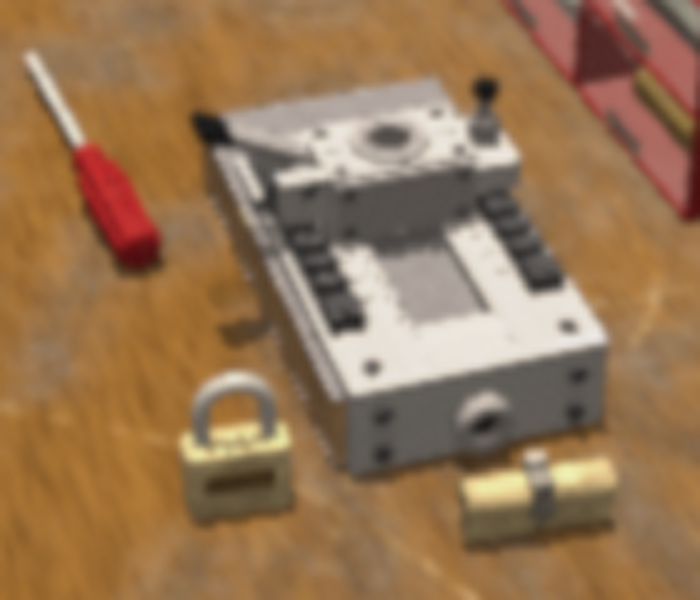

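Crops: offcut outer corners at crop (88,68)/(72,342), fence corners at (609,90)/(606,345). The end stop runs (205–225, 133–268), collar centre is (333,182), the lever pad is at about (322,370), and the block's outer edge top is at (288,65)–(275,265).

```bash
python3 - <<'E'
from h import *
c=shot('top');d=shot('side')
def P(x,y,z): return onz(c,(x+.5)/5.3-.5+205,(y+.5)/5.3-.5+155,z)
def S(x,y): return (x+.5)/5-.5+225,(y+.5)/5-.5+170
L=[P(88,68,.04),P(72,342,.04),P(609,90,.048),P(606,345,.048)]
print('corners',np.round(L,4).tolist(), 'widths',np.linalg.norm(L[0]-L[1]),np.linalg.norm(L[2]-L[3]))
a=(L[0]+L[1])/2;b=(L[2]+L[3])/2
print('len',np.linalg.norm((a-b)[:2]))
st=P(215,200,.056);bo=P(333,182,.087)
bars=[P(525,108,.058),P(521,315,.058)];print('bars',np.round(bars,4).tolist(),np.linalg.norm(bars[0]-bars[1]))
ex=(a-b);ex[2]=0;ex/=np.linalg.norm(ex)
print('yaw',np.arctan2(ex[1],ex[0]));ey=np.array([-ex[1],ex[0],0])
yb=bars[1]-bars[0];print('yaw from bars',np.arctan2(-yb[0],yb[1])+0, 'stop-b',(st-b)@ex,(st-b)@ey,'bore',(bo-b)@ex,(bo-b)@ey,'bore->stop',(st-bo)@ex,(st-bo)@ey)
print('stop',st,'bore',bo,'fence mid',b,'outer mid',a)
# side checks: fence top corners, collar
for p,z in(((345,398),.048),((608,345),.048),((388,138),.087),((440,82),.04),((205,125),.09)): print(np.round(onz(d,*S(*p),z),4))
print('pad top', P(322,362,.105), 'screw',P(120,465,.013),P(220,460,.013),'padlock',P(598,462,.03),'cyl',P(714,220,.018))
E
```

```text
corners [[0.6695, 0.1331, 0.04], [0.5444, 0.1368, 0.04], [0.6575, -0.1001, 0.048], [0.5418, -0.0963, 0.048]] widths 0.12508912306603473 0.11581689674417384
len 0.23324380091421695
bars [[0.646, -0.0616, 0.058], [0.5531, -0.0585, 0.058]] 0.09295150339379145
yaw 1.5395314398258417
yaw from bars 1.5379344006906146 stop-b 0.17240142637971384 0.0006000156790651173 bore 0.12061031668913928 -0.001000348765206382 bore->stop 0.05179110969057455 0.001600364444271499
stop [0.6044405  0.07415169 0.056     ] bore [0.6044211  0.02233586 0.087     ] fence mid [ 0.59965099 -0.09818424  0.048     ] outer mid [0.60694214 0.13494557 0.04      ]
[ 0.5411 -0.098   0.048 ]
[ 0.6576 -0.1032  0.048 ]
[0.6045 0.0222 0.087 ]
[0.6726 0.1273 0.04  ]
[0.5282 0.0567 0.09  ]
pad top [0.52427257 0.02626702 0.105     ] screw [0.49367926 0.11782139 0.013     ] [0.49588794 0.07337408 0.013     ] padlock [ 0.49274931 -0.09376808  0.03      ] cyl [ 0.60531805 -0.15060009  0.018     ]
```

Both views put the collar at (0.6044, 0.022). Its spacing to the end stop gives a bore x of about 114 mm (guide ≈ 0.011), which is in range. Plan: turn the tool so its x lies along jig x, close the fingers, and push the outer face with the fingers' sides.

Emit:
{"api": "drive_tool", "payload": {
  "moves": [
    [[0,0,0.164],[0,0,0],0.0],
    [[0,0,0.164],[0,0,0],0.0],
    [[0,0,0.164],[0,0,0],0.0],
    [[0,0,0.164],[0,0,0],0.0],
    [[0,0,0.164],[0,0,0],0.0]
  ],
  "grip_force": 40
}}

```text
time: 0.82
eef_pos: [0.1908, 0.6473, 0.2479]
tcp_rot: [0.528, 0.849, -0.0, 0.0]
contact_force: [-0.2, 0.3, -0.2]
opening: 0.002
finger_force: 0.0
```

Emit:
{"api": "drive_tool", "payload": {
  "moves": [
    [[0,0,0.164],[0,0,0],0.0],
    [[0,0,0.164],[0,0,0],0.0],
    [[0,0,0.166],[0,0,0],0.0],
    [[0,0,0],[-0.0471,0.0361,0],0.0],
    [[0,0,0],[-0.0471,0.0361,0],0.0]
  ]
}}

```text
time: 1.45
eef_pos: [0.2605, 0.5501, 0.2478]
tcp_rot: [0.717, 0.697, -0.0, 0.0]
contact_force: [1.0, -1.0, 0.0]
opening: 0.0
finger_force: 0.0
```

Emit:
{"api": "drive_tool", "payload": {
  "moves": [
    [[0,0,0],[-0.0471,0.0361,0],0.0],
    [[0,0,0],[-0.0471,0.0361,0],0.0],
    [[0,0,0],[-0.0471,0.0361,0],0.0],
    [[0,0,0],[-0.0471,0.0361,0],0.0],
    [[0,0,0],[-0.0471,0.0361,0],0.0]
  ]
}}

```text
time: 2.08
eef_pos: [0.4344, 0.3086, 0.2484]
tcp_rot: [0.718, 0.696, 0.0, 0.0]
contact_force: [1.0, -0.0, 0.1]
opening: 0.002
finger_force: 0.0
```

Emit:
{"api": "drive_tool", "payload": {
  "moves": [
    [[0,0,0],[-0.0471,0.0361,0],0.0],
    [[0,0,0],[-0.0471,0.0361,0],0.0],
    [[0,0,0],[-0.0471,0.0361,0],0.0],
    [[0,0,0],[-0.0471,0.0361,0.04],0.0],
    [[0,0,0],[0,0,0.04],0.0]
  ]
}}

```text
time: 2.7
eef_pos: [0.5705, 0.1205, 0.1736]
tcp_rot: [0.719, 0.695, 0.001, 0.001]
contact_force: [-0.4, 1.0, -0.6]
opening: 0.002
finger_force: 0.0
```

Emit:
{"api": "drive_tool", "payload": {
  "moves": [
    [[0,0,0],[0,0,0],0.0],
    [[0,0,0],[0,0,0],0.0]
  ]
}}

```text
time: 2.95
eef_pos: [0.5683, 0.1242, 0.1747]
tcp_rot: [0.717, 0.697, 0.001, 0.0]
contact_force: [0.1, -0.3, -0.4]
opening: -0.003
finger_force: 0.0
```

```bash
python3 - <<'E'
from h import *
s=ctrl.get_state();print(s['eef_pos'],s['tcp_rot'])
c=shot('side');d=shot('top')
a=c['image'][130:290,225:365,::-1];b=d['image'][150:260,205:345,::-1]
im=np.hstack([cv2.resize(a,(392,448),interpolation=2),cv2.resize(b,(392,308),interpolation=2)[:,:] if 0 else cv2.copyMakeBorder(cv2.resize(b,(392,308),interpolation=2),0,140,0,0,0)])
cv2.imwrite('pics/m1.png',im)
E
```

```text
[0.56833276 0.12422992 0.17469725] [7.17387330e-01 6.96674121e-01 5.88282276e-04 4.90821589e-04]
```

View pics/m1.png

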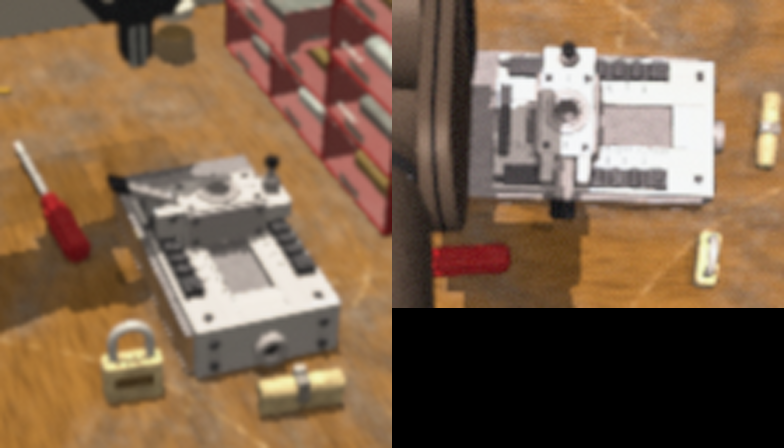

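The side view shows the gripper above and beyond the offcut's outer end, the block unchanged and the loose parts undisturbed. It fell short because of the speed limit, so I'll move on in.

Emit:
{"api": "drive_tool", "payload": {
  "moves": [
    [[0,0,0],[-0.02,0.013,0.01],0.0],
    [[0,0,0],[-0.02,0.013,0.01],0.0],
    [[0,0,0],[-0.016,0.013,0.01],0.0],
    [[0,0,0],[0,0,0],0.0],
    [[0,0,0],[0,0,0],0.0]
  ]
}}

```text
time: 3.68
eef_pos: [0.6051, 0.0664, 0.143]
tcp_rot: [0.718, 0.696, -0.0, -0.0]
contact_force: [-0.8, 0.2, 0.1]
opening: -0.0
finger_force: 0.0
```

Emit:
{"api": "drive_tool", "payload": {
  "moves": [
    [[0,0,0],[0,0,0.02],0.0],
    [[0,0,0],[0,0,0.02],0.0],
    [[0,0,0],[0,0,0.015],0.0],
    [[0,0,0],[0,0,0.006],0.0],
    [[0,0,0],[0,0,0],0.0]
  ]
}}

```text
time: 4.3
eef_pos: [0.6049, 0.0667, 0.0817]
tcp_rot: [0.718, 0.696, -0.0, -0.0]
contact_force: [0.1, 0.1, 0.4]
opening: 0.0
finger_force: 0.0
```

Emit:
{"api": "drive_tool", "payload": {
  "moves": [
    [[0,0,0],[-0.004,0,0],0.0],
    [[0,0,0],[-0.003,0,0],0.0],
    [[0,0,0],[0,0,0],0.0]
  ]
}}

```text
time: 4.68
eef_pos: [0.6054, 0.0593, 0.083]
tcp_rot: [0.718, 0.696, 0.0, 0.0]
contact_force: [-0.0, -0.0, -0.2]
opening: 0.004
finger_force: 0.0
```

Emit:
{"api": "drive_tool", "payload": {
  "moves": [
    [[0,0,0],[-0.002,0,0],0.0],
    [[0,0,0],[0,0,0],0.0]
  ]
}}

```text
time: 4.92
eef_pos: [0.6051, 0.0575, 0.0826]
tcp_rot: [0.718, 0.696, 0.0, 0.0]
contact_force: [0.9, 0.6, 1.1]
opening: -0.001
finger_force: 0.2
```

Emit:
{"api": "drive_tool", "payload": {
  "moves": [
    [[0,0,0],[-0.002,0,0],0.0],
    [[0,0,0],[0,0,0],0.0]
  ]
}}

```text
time: 5.18
eef_pos: [0.6048, 0.0554, 0.0824]
tcp_rot: [0.718, 0.696, -0.0, 0.0]
contact_force: [0.4, 1.1, 0.8]
opening: -0.0
finger_force: 0.4
```

Emit:
{"api": "drive_tool", "payload": {
  "moves": [
    [[0,0,0],[-0.002,0,0],0.0],
    [[0,0,0],[0,0,0],0.0]
  ]
}}

```text
time: 5.42
eef_pos: [0.6047, 0.0536, 0.0823]
tcp_rot: [0.718, 0.696, -0.0, -0.0]
contact_force: [0.3, 2.2, 0.3]
opening: -0.004
finger_force: 0.9
```

Emit:
{"api": "drive_tool", "payload": {
  "moves": [
    [[0,0,0],[-0.002,0,0],0.0],
    [[0,0,0],[0,0,0],0.0]
  ]
}}

```text
time: 5.68
eef_pos: [0.6047, 0.0512, 0.0823]
tcp_rot: [0.718, 0.696, -0.0, 0.0]
contact_force: [0.3, 0.7, 0.1]
opening: 0.001
finger_force: 0.4
```

Emit:
{"api": "drive_tool", "payload": {
  "moves": [
    [[0,0,0],[-0.002,0,0],0.0],
    [[0,0,0],[0,0,0],0.0]
  ]
}}

```text
time: 5.92
eef_pos: [0.6046, 0.0491, 0.0823]
tcp_rot: [0.718, 0.696, -0.0, 0.0]
contact_force: [0.2, 0.2, -0.1]
opening: 0.003
finger_force: 0.0
```

Emit:
{"api": "drive_tool", "payload": {
  "moves": [
    [[0,0,0],[-0.002,0,0],0.0],
    [[0,0,0],[0,0,0],0.0]
  ]
}}

```text
time: 6.18
eef_pos: [0.6046, 0.0473, 0.0823]
tcp_rot: [0.718, 0.696, -0.0, 0.0]
contact_force: [-0.0, -0.6, -0.2]
opening: -0.001
finger_force: 0.0
```

Emit:
{"api": "drive_tool", "payload": {
  "moves": [
    [[0,0,0],[-0.002,0,0],0.0],
    [[0,0,0],[0,0,0],0.0]
  ]
}}

```text
time: 6.42
eef_pos: [0.6045, 0.0457, 0.0824]
tcp_rot: [0.718, 0.696, 0.0, -0.0]
contact_force: [-0.7, 1.4, 0.2]
opening: -0.001
finger_force: 0.5
```

Emit:
{"api": "drive_tool", "payload": {
  "moves": [
    [[0,0,0],[-0.002,0,0],0.0],
    [[0,0,0],[0,0,0],0.0]
  ]
}}

```text
time: 6.68
eef_pos: [0.6045, 0.0445, 0.0824]
tcp_rot: [0.718, 0.696, 0.001, -0.001]
contact_force: [0.4, 4.3, -0.3]
opening: -0.002
finger_force: 2.5
```

Emit:
{"api": "drive_tool", "payload": {
  "moves": [
    [[0,0,0],[-0.002,0,0],0.0],
    [[0,0,0],[0,0,0],0.0]
  ]
}}

```text
time: 6.92
eef_pos: [0.6044, 0.0417, 0.0823]
tcp_rot: [0.718, 0.696, -0.0, -0.0]
contact_force: [0.3, 1.8, 0.1]
opening: -0.004
finger_force: 1.2
```

Emit:
{"api": "drive_tool", "payload": {
  "moves": [
    [[0,0,0],[-0.002,0,0],0.0],
    [[0,0,0],[0,0,0],0.0]
  ]
}}

```text
time: 7.18
eef_pos: [0.6044, 0.0389, 0.0824]
tcp_rot: [0.718, 0.696, -0.0, 0.0]
contact_force: [-0.2, 0.9, -0.2]
opening: -0.001
finger_force: 0.6
```

Emit:
{"api": "drive_tool", "payload": {
  "moves": [
    [[0,0,0],[-0.002,0,0],0.0],
    [[0,0,0],[0,0,0],0.0]
  ]
}}

```text
time: 7.42
eef_pos: [0.6043, 0.0373, 0.0824]
tcp_rot: [0.718, 0.696, -0.0, 0.0]
contact_force: [0.3, 1.7, 0.1]
opening: 0.0
finger_force: 0.9
```

Emit:
{"api": "drive_tool", "payload": {
  "moves": [
    [[0,0,0],[-0.002,0,0],0.0],
    [[0,0,0],[0,0,0],0.0]
  ]
}}

```text
time: 7.68
eef_pos: [0.6042, 0.0351, 0.0824]
tcp_rot: [0.718, 0.697, -0.0, 0.0]
contact_force: [-0.1, 0.1, -1.3]
opening: 0.001
finger_force: 0.2
```

The first notch was felt: slack at 0.049–0.047, then 4.3 N to push out, so its centre is at TCP y≈0.046. That puts the second at ≈0.026 and the third at ≈0.011.

Emit:
{"api": "drive_tool", "payload": {
  "moves": [
    [[0,0,0],[-0.003,0,0],0.0],
    [[0,0,0],[0,0,0],0.0]
  ]
}}

```text
time: 7.92
eef_pos: [0.6043, 0.032, 0.0825]
tcp_rot: [0.718, 0.697, -0.0, 0.001]
contact_force: [-0.3, 0.7, 0.5]
opening: 0.001
finger_force: 0.0
```

Emit:
{"api": "drive_tool", "payload": {
  "moves": [
    [[0,0,0],[-0.003,0,0],0.0],
    [[0,0,0],[0,0,0],0.0]
  ]
}}

```text
time: 8.18
eef_pos: [0.6042, 0.0291, 0.0825]
tcp_rot: [0.718, 0.696, -0.0, 0.0]
contact_force: [1.2, 0.5, -1.1]
opening: 0.001
finger_force: 0.0
```

Emit:
{"api": "drive_tool", "payload": {
  "moves": [
    [[0,0,0],[-0.0015,0,0],0.0],
    [[0,0,0],[0,0,0],0.0]
  ]
}}

```text
time: 8.43
eef_pos: [0.6041, 0.0279, 0.0824]
tcp_rot: [0.718, 0.696, -0.0, 0.0]
contact_force: [-0.5, 0.4, -0.1]
opening: -0.003
finger_force: 0.0
```

Emit:
{"api": "drive_tool", "payload": {
  "moves": [
    [[0,0,0],[-0.0015,0,0],0.0],
    [[0,0,0],[0,0,0],0.0]
  ]
}}

```text
time: 8.68
eef_pos: [0.604, 0.0265, 0.0824]
tcp_rot: [0.718, 0.696, -0.0, 0.0]
contact_force: [0.0, -0.1, 0.6]
opening: 0.002
finger_force: 0.0
```

Emit:
{"api": "drive_tool", "payload": {
  "moves": [
    [[0,0,0],[-0.0015,0,0],0.0],
    [[0,0,0],[0,0,0],0.0]
  ]
}}

```text
time: 8.93
eef_pos: [0.6039, 0.0256, 0.0824]
tcp_rot: [0.718, 0.696, 0.0, -0.0]
contact_force: [0.4, 2.4, -0.5]
opening: -0.0
finger_force: 1.3
```

Emit:
{"api": "drive_tool", "payload": {
  "moves": [
    [[0,0,0],[-0.0015,0,0],0.0],
    [[0,0,0],[0,0,0],0.0]
  ]
}}

```text
time: 9.18
eef_pos: [0.6039, 0.0244, 0.0824]
tcp_rot: [0.718, 0.696, 0.001, -0.0]
contact_force: [1.1, 3.8, -0.5]
opening: 0.002
finger_force: 2.4
```

Second notch was felt at ≈0.026, with force rising again. The third is therefore at ≈0.011.

Emit:
{"api": "drive_tool", "payload": {
  "moves": [
    [[0,0,0],[-0.002,0,0],0.0],
    [[0,0,0],[0,0,0],0.0]
  ]
}}

```text
time: 9.43
eef_pos: [0.6038, 0.0215, 0.0824]
tcp_rot: [0.718, 0.697, -0.0, 0.0]
contact_force: [0.1, 3.4, 0.2]
opening: 0.0
finger_force: 1.2
```

Emit:
{"api": "drive_tool", "payload": {
  "moves": [
    [[0,0,0],[-0.002,0,0],0.0],
    [[0,0,0],[0,0,0],0.0]
  ]
}}

```text
time: 9.68
eef_pos: [0.6038, 0.019, 0.0824]
tcp_rot: [0.718, 0.696, -0.0, 0.0]
contact_force: [0.1, 1.1, -0.0]
opening: -0.004
finger_force: 0.6
```

Emit:
{"api": "drive_tool", "payload": {
  "moves": [
    [[0,0,0],[-0.002,0,0],0.0],
    [[0,0,0],[0,0,0],0.0]
  ]
}}

```text
time: 9.93
eef_pos: [0.6037, 0.017, 0.0824]
tcp_rot: [0.718, 0.696, -0.0, 0.0]
contact_force: [1.0, 0.8, 0.5]
opening: 0.002
finger_force: 0.2
```

Emit:
{"api": "drive_tool", "payload": {
  "moves": [
    [[0,0,0],[-0.002,0,0],0.0],
    [[0,0,0],[0,0,0],0.0]
  ]
}}

```text
time: 10.18
eef_pos: [0.6038, 0.0151, 0.0824]
tcp_rot: [0.718, 0.696, -0.0, 0.0]
contact_force: [-0.2, 0.5, 0.5]
opening: -0.002
finger_force: 0.0
```

Emit:
{"api": "drive_tool", "payload": {
  "moves": [
    [[0,0,0],[-0.0015,0,0],0.0],
    [[0,0,0],[0,0,0],0.0]
  ]
}}

```text
time: 10.42
eef_pos: [0.6037, 0.0138, 0.0825]
tcp_rot: [0.718, 0.696, -0.0, 0.0]
contact_force: [-0.2, 1.1, 0.2]
opening: -0.0
finger_force: 0.0
```

Emit:
{"api": "drive_tool", "payload": {
  "moves": [
    [[0,0,0],[-0.001,0,0],0.0],
    [[0,0,0],[0,0,0],0.0]
  ]
}}

```text
time: 10.68
eef_pos: [0.6036, 0.0131, 0.0824]
tcp_rot: [0.718, 0.696, 0.0, -0.0]
contact_force: [-0.5, -0.2, -0.1]
opening: -0.001
finger_force: 0.2
```

Emit:
{"api": "drive_tool", "payload": {
  "moves": [
    [[0,0,0],[-0.001,0,0],0.0],
    [[0,0,0],[0,0,0],0.0]
  ]
}}

```text
time: 10.92
eef_pos: [0.6036, 0.0119, 0.0824]
tcp_rot: [0.718, 0.696, -0.0, 0.0]
contact_force: [-1.1, 0.2, -0.0]
opening: -0.002
finger_force: 0.0
```

Emit:
{"api": "drive_tool", "payload": {
  "moves": [
    [[0,0,0],[-0.0008,0,0],0.0],
    [[0,0,0],[0,0,0],0.0]
  ]
}}

```text
time: 11.18
eef_pos: [0.6036, 0.0112, 0.0824]
tcp_rot: [0.718, 0.696, -0.0, 0.0]
contact_force: [-0.4, -0.2, 0.4]
opening: -0.001
finger_force: 0.0
```

It dropped in by itself, with no contact force at 0.0112. I'll back off, rise and check by camera.

Emit:
{"api": "drive_tool", "payload": {
  "moves": [
    [[0,0,0],[0.02,0,0],0.0],
    [[0,0,0],[0.02,0,-0.03],0.0],
    [[0,0,0],[0.03,0,-0.03],0.0],
    [[0,0,0],[0.03,0,-0.03],0.0],
    [[0,0,0],[0,0,0],0.0]
  ]
}}

```text
time: 11.8
eef_pos: [0.6081, 0.1142, 0.1759]
tcp_rot: [0.716, 0.698, 0.003, 0.002]
contact_force: [0.3, -0.3, 0.1]
opening: -0.003
finger_force: 0.0
```

```bash
python3 - <<'E'
from h import *
print(ctrl.get_state()['eef_pos'])
c=shot('side');d=shot('top')
a=c['image'][170:290,225:365,::-1];b=d['image'][155:255,225:345,::-1]
im=np.hstack([cv2.resize(a,(420,360),interpolation=2),cv2.copyMakeBorder(cv2.resize(b,(360,300),interpolation=2),0,60,0,0,0)])
cv2.imwrite('pics/m2.png',im)
ex=np.array([.0313,.9995,0]);ey=np.array([-.9995,.0313,0]);st=np.array([.6044,.0742,0]);o=st-.166*ex
for bx in(.065,.08,.05):
  p=o+bx*ex+[0,0,.087];q=proj(c,p);r=proj(d,p);print(bx,p.round(4),'crop',(q-[225,170])*3,(r-[225,155])*3+[420,0])
E
```

```text
[0.60808722 0.11419122 0.17586957]
0.065 [ 0.6012 -0.0267  0.087 ] crop [250.90998068 117.7392744 ] [613.16489741 106.1031142 ]
0.08 [ 0.6017 -0.0118  0.087 ] crop [244.13400424 106.4966389 ] [593.05099413 105.44368732]
0.05 [ 0.6008 -0.0417  0.087 ] crop [257.86414392 129.27755576] [633.26639487 106.76213436]
```

View pics/m2.png

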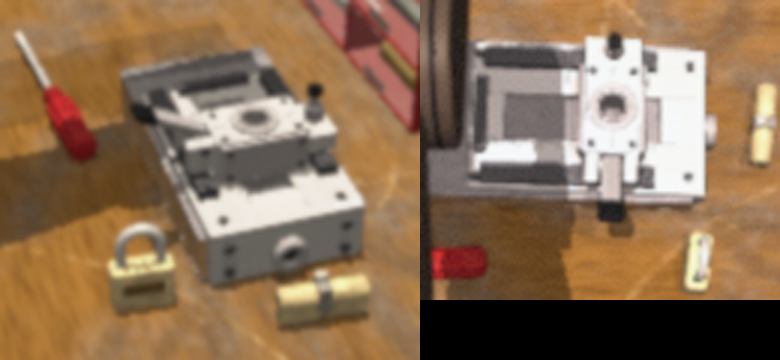

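Bore is at about (612,104) in the right crop, against 613 predicted for x=65, so the block is in the 65 notch with one notch left beyond. The lever is still up with its pad at (611,211), and the loose parts haven't moved. Moving above the pad.

Emit:
{"api": "drive_tool", "payload": {
  "moves": [
    [[0,0,0],[-0.035,-0.021,0],0.0],
    [[0,0,0],[-0.035,-0.021,0],0.0],
    [[0,0,0],[-0.035,-0.021,0],0.0],
    [[0,0,0],[-0.035,-0.021,0],0.0],
    [[0,0,0],[0,0,0],0.0]
  ]
}}

```text
time: 12.52
eef_pos: [0.516, -0.0282, 0.1702]
tcp_rot: [0.719, 0.695, -0.001, -0.002]
contact_force: [-0.3, 0.3, -0.7]
opening: 0.001
finger_force: 0.0
```

Emit:
{"api": "drive_tool", "payload": {
  "moves": [
    [[0,0,0],[0,0,0],0.0]
  ]
}}

```text
time: 12.65
eef_pos: [0.5178, -0.0264, 0.1712]
tcp_rot: [0.718, 0.696, -0.0, -0.001]
contact_force: [0.2, 0.6, -0.0]
opening: 0.002
finger_force: 0.0
```

Emit:
{"api": "drive_tool", "payload": {
  "moves": [
    [[0,0,0],[0.003,0,0.015],0.0],
    [[0,0,0],[0,0,0.015],0.0],
    [[0,0,0],[0,0,0.008],0.0],
    [[0,0,0],[0,0,0],0.0]
  ]
}}

```text
time: 13.15
eef_pos: [0.5178, -0.0227, 0.133]
tcp_rot: [0.717, 0.697, -0.001, -0.001]
contact_force: [0.3, -0.2, 0.3]
opening: 0.001
finger_force: 0.0
```

Emit:
{"api": "drive_tool", "payload": {
  "moves": [
    [[0,0,0],[0,0,0.004],0.0],
    [[0,0,0],[0,0,0.004],0.0],
    [[0,0,0],[0,0,0],0.0]
  ]
}}

```text
time: 13.52
eef_pos: [0.5185, -0.0232, 0.1263]
tcp_rot: [0.718, 0.696, 0.0, 0.0]
contact_force: [0.5, -0.6, 0.7]
opening: 0.002
finger_force: 0.0
```

Emit:
{"api": "drive_tool", "payload": {
  "moves": [
    [[0,0,0],[0,0,0.004],0.0],
    [[0,0,0],[0,0,0.003],0.0],
    [[0,0,0],[0,0,0],0.0]
  ]
}}

```text
time: 13.9
eef_pos: [0.5183, -0.0231, 0.119]
tcp_rot: [0.718, 0.696, -0.0, -0.0]
contact_force: [0.3, -0.1, -0.6]
opening: -0.004
finger_force: 0.0
```

Emit:
{"api": "drive_tool", "payload": {
  "moves": [
    [[0,0,0],[0,0,0.003],0.0],
    [[0,0,0],[0,0,0.003],0.0],
    [[0,0,0],[0,0,0],0.0]
  ]
}}

```text
time: 14.28
eef_pos: [0.5183, -0.0231, 0.113]
tcp_rot: [0.718, 0.696, -0.0, -0.0]
contact_force: [-0.6, -0.3, -0.3]
opening: -0.0
finger_force: 0.0
```

Emit:
{"api": "drive_tool", "payload": {
  "moves": [
    [[0,0,0],[0,0,0.003],0.0],
    [[0,0,0],[0,0,0.002],0.0],
    [[0,0,0],[0,0,0],0.0]
  ]
}}

```text
time: 14.65
eef_pos: [0.5184, -0.0231, 0.1081]
tcp_rot: [0.718, 0.696, -0.0, -0.0]
contact_force: [0.0, -0.4, -0.2]
opening: 0.002
finger_force: 0.0
```

Emit:
{"api": "drive_tool", "payload": {
  "moves": [
    [[0,0,0],[0,0,0.002],0.0],
    [[0,0,0],[0,0,0],0.0]
  ]
}}

```text
time: 14.9
eef_pos: [0.5186, -0.0232, 0.1073]
tcp_rot: [0.718, 0.696, -0.0, -0.0]
contact_force: [-3.0, 0.6, 5.7]
opening: -0.002
finger_force: 2.7
```

Emit:
{"api": "drive_tool", "payload": {
  "moves": [
    [[0,0,0],[0,0,0.0015],0.0],
    [[0,0,0],[0,0,0],0.0]
  ]
}}

```text
time: 15.15
eef_pos: [0.5186, -0.0232, 0.107]
tcp_rot: [0.718, 0.697, -0.0, -0.0]
contact_force: [-5.7, 1.0, 10.9]
opening: -0.001
finger_force: 5.7
```

It meets a firm stop at TCP z = 0.107, so the tip is at 90 mm, the height given for the lever down. Pressing slightly more, holding, then lifting and looking.

Emit:
{"api": "drive_tool", "payload": {
  "moves": [
    [[0,0,0],[0,0,0.001],0.0],
    [[0,0,0],[0,0,0],0.0],
    [[0,0,0],[0,0,0],0.0],
    [[0,0,0],[0,0,0],0.0]
  ]
}}

```text
time: 15.65
eef_pos: [0.5186, -0.0232, 0.1067]
tcp_rot: [0.717, 0.697, -0.001, -0.001]
contact_force: [-7.1, 0.8, 15.2]
opening: 0.0
finger_force: 7.7
```

Emit:
{"api": "drive_tool", "payload": {
  "moves": [
    [[0,0,0],[0,0,-0.02],0.0],
    [[0,0,0],[0,0,-0.04],0.0],
    [[0,0,0],[0.05,0,-0.03],0.0],
    [[0,0,0],[0.06,0,0],0.0],
    [[0,0,0],[0.06,0,0],0.0]
  ]
}}

```text
time: 16.27
eef_pos: [0.524, 0.1483, 0.1948]
tcp_rot: [0.718, 0.696, 0.001, 0.001]
contact_force: [0.6, 0.1, -0.2]
opening: 0.0
finger_force: 0.0
```

Emit:
{"api": "drive_tool", "payload": {
  "moves": [
    [[0,0,0],[0,0,0],0.0],
    [[0,0,0],[0,0,0],0.0],
    [[0,0,0],[0,0,0],0.0]
  ]
}}

```text
time: 16.65
eef_pos: [0.5237, 0.1457, 0.1937]
tcp_rot: [0.718, 0.696, -0.0, -0.0]
contact_force: [0.5, -0.1, 0.8]
opening: 0.001
finger_force: 0.0
```

```bash
python3 - <<'E'
from h import *
c=shot('side');d=shot('top')
a=c['image'][170:290,225:365,::-1];b=d['image'][155:255,225:345,::-1]
im=np.hstack([cv2.resize(a,(420,360),interpolation=2),cv2.copyMakeBorder(cv2.resize(b,(360,300),interpolation=2),0,60,0,0,0)])
cv2.imwrite('pics/m3.png',im)
ex=np.array([.0313,.9995,0]);ey=np.array([-.9995,.0313,0]);st=np.array([.6044,.0742,0]);o=st-.166*ex
p=o+.065*ex+.091*ey+[0,0,.09];print((proj(c,p)-[225,170])*3,(proj(d,p)-[225,155])*3+[420,0])
E
```

```text
[129.5719563  137.48174392] [610.33380518 226.19378158]
```

View pics/m3.png

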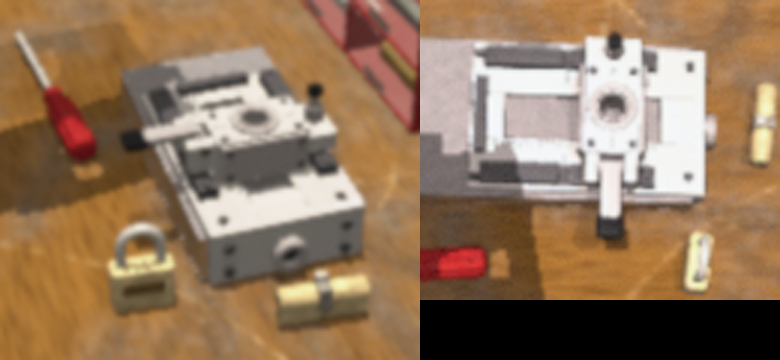

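The pad now sits at (131,138) in the side crop and (610,226) in the top crop, matching the predicted lever-down point. The bore is unchanged at (612,104), the loose parts are undisturbed and the arm is clear.

```bash
python3 -c "
from plant import ctrl
print(ctrl.sign_off())"
```

```text
the job is handed in; nothing more can be done
None
```

The guide block is in the 65 mm notch with the locking lever pressed fully down, the loose parts look undisturbed in the last pictures, and the job was handed in at about 17 s; sign-off gave no verdict.

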